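# Drift the tool-rest foot into line and bolt it down

## Robot

A 7-joint arm with a two-finger parallel gripper is mounted at the origin on the work surface. World frame = base frame: x ahead of the robot, y to its left, z up, the work surface at z = 0. Lengths are in m, angles in rad, forces in N, time in s.
With the tool pointing down it reaches from about 0.4 to 0.85 m from the base axis. Payload 4.5 kg.
Tool frame: the origin (TCP) lies at the very end of the fingers, on their centre line; the grasp point (between the pads) lies 19 mm behind it; y points along the fingers, x is the direction in which the jaws open and shut, and the axes are right-handed (so a half turn about y gives the same grasp; the last joint's range is limited). The gripper opens to 88 mm and grips with 3 to 60 N. Pads are 18 mm wide; open, the fingers measure 123 mm over their backs; the gripper's body (75 mm by 187 mm) begins 45 mm behind the grasp point.
Start: joints at [-1.251, 0.689, -0.195, 1.565, 0.157, 0.902, -0.215], TCP at [0.176, 0.6, 0.239] pointing down, gripper open.
Joint ranges: [-3.01, 3.01], [-0.46, 2.08], [-1.47, 1.51], [0.13, 2.56], [-1, 4.14], [0.04, 2.09], [-2.66, 2.66]. Speed limits (rad/s): [2.57, 2.57, 3.14, 3.14, 3.14, 3.14, 3.14].

## Interface

Orientations are given as a unit quaternion [x, y, z, w].
In Python, from plant import r gives the robot as it stands.
- The arm moves only by the shell command python3 -m inch 'ROWS' [OPENING] [FORCE]. ROWS is JSON, a list of rows, each a list of 6 numbers: the shift along the tool's x, y, z in mm, then the turn, a rotation vector about the tool's x, y, z in rad. In form: [[x, y, z, ax, ay, az], ...]. A call has 1 to 12 rows; each row shifts and turns the commanded pose from where the row before left it, along the tool's axes as they then stand; what a row does not reach is not made up. A row lasts 1/12 s, in which the tool goes at most 41.7 mm and 7.16 degrees, less where a joint would pass 70% of its speed; a pose out of reach is approached as far as the arm can. A call is refused whole if a number of a shift passes 41.7 or a number of a turn 0.125, either way. A call with a gripper value outside its range is refused whole. OPENING is the finger opening in mm, from 0 to 88.1, set as the call begins (- or left out, the last holds). The fingers move at their own pace and stop on an object; FORCE is the grip in N (left out, the last holds). Time passes only in rows, so rows that do not move let the fingers close. It gives the time, the measured TCP pose, the force and the opening at its end, in the units of the state.
- r.get_state(): the state, without advancing time (a new reading comes with each control period).
- r.snapshot(name): name is "scene" or "top" or "wrist"; returns a dict with "img" (384x512x3 uint8, red, green, blue), "range_z" (384x512 float32, m along the optical axis (not along the pixel's ray), 0 where there is no reading), "mtx" (3x3 intrinsics, pixels), "camera_from_world" (4x4, takes a point from world to camera coordinates); the wrist camera has in their place "tool_from_camera" (4x4, takes a point from camera to tool coordinates, whose origin is the TCP and whose axes are the tool frame's). Camera axes: x right, y down, z forward; pixel columns grow to the right and rows downward; lengths in m; the calibration is good to about 2 mm. A picture is of the moment at which its call begins: read the wrist's pose just before it.
- r.finish_job(): hands the job in, once; it reports no verdict.
The state is a dict: "clock": time; "q": joint angles; "qd": joint speeds; "joint_torque": joint torques, N m; "tool_pos": TCP position; "eef_rot": TCP orientation; "contact_force": force on the tool from outside, world axes, zero at the start; "moment": the same for the moment, N m; "opening": opening from 0.0 (shut) to 1.0 (fully open).
Only numpy, scipy, OpenCV 4.12 (cv2) and the standard library are available. Lean on these libraries where they do the work, as an engineer would, in place of code of your own. Each camera call takes 0.05 s, during which the arm holds its last target.

## Task

The lathe's steel tool-rest foot is held to the green bed by one slotted stud; its free bolt hole is a few millimetres out of line with the nut's hole hidden beneath it, and which way is not known. Find the hole by feel with the tapered drift from the rack and work the drift gently down through both until its collar is home and it has levered them into line, moving the foot only with the drift and never with the gripper. Then put the drift back upright in a rack hole and set the bolt in its place, fully home with its flange flat on the foot; force nothing, let go at the end, and leave the other things where they are.

Things in the scene. Friction and masses are not known exactly. Their poses are not given: they have to be found in the camera images.
- bed: fixed green cast-iron length of lathe bed, 110 x 260 mm, 60 mm high. Origin: centre of its underside; y along its length, z up. In a pocket under the foot's free hole sits a fixed steel nut block flush with its top, with a plain 16 mm hole right down to the bench, out of sight and not measured: 5 to 6 mm from the point 65 mm along the bed's +y, to one of four sides: bed's +x, -x, +y or -y
- foot (a joint): swing of the tool-rest foot about its stud, rad about the vertical, positive counter-clockwise from above, 0 = along the bed's centreline; starts within 0.004 of 0. The foot can swing 0.09 either way and its stud slides 9 mm either way along the bed, so its hole can be shifted to any side. Friction holds it wherever it is left, no spring; about 10 N sideways at the hole moves it
- foot_hole (a point): centre of the foot's free 16 mm hole, at the foot's top face, 70 mm above the bench. The foot is a flat steel bar 50 x 190 mm, 10 mm thick, lying on the bed; its stud starts 65 mm from the bed's centre towards the bed's -y, 130 mm from this hole. Over the stud stands a round post with a 170 mm cross-bar, up to 82 mm above the bed's top
- drift: tapered steel drift, 0.25 kg, upright in one of the rack's holes. Origin: centre of the underside of its collar; z along its axis, up from the point. Below: 20 mm of parallel body, 15.4 mm diameter, then a 45 mm taper to a blunt 7.6 mm point (65 mm in all). Above: collar 28 mm across, 6 mm thick, then a round grip, 22 mm diameter, 60 mm long
- drift_grip (a point): middle of the drift's round grip (22 mm diameter), 36 mm above the underside of its collar (faced with hard fibre, as is the bolt flange)
- drift_tip (a point): point of the drift, 65 mm below the underside of its collar. Over solid metal it stops 10 mm below the foot's top; over the overlap of the holes it drops on. Wedging it home takes roughly 10 to 20 N of downward push and carries it sideways towards the nut's hole; over 70 N of contact force would bruise the holes
- bolt: steel bolt, 0.13 kg, upright in another of the rack's holes. Origin: centre of the underside of its flange; z up along its axis. Below: plain shank 14.4 mm diameter, 45 mm long, last 4.5 mm chamfered to 9.6 mm (it drops in, no turning). Above: flange 28 mm across, 4 mm thick, then a round head 22 mm diameter, 24 mm tall, dark socket in its top
- bolt_grip (a point): middle of the bolt's head with its flange, 16 mm above the flange's underside (the round head reaches from 4 to 28 mm above it)
- bolt_seat (a point): centre of the underside of the bolt's flange
- bolt_tip (a point): lower end of the bolt's shank, 45 mm below the flange's underside. The bolt may need up to 15 N of push where its chamfer meets the nut block, 10 mm down; over 70 N of contact force would bruise it
- rack: fixed wooden rack block, 75 x 230 mm, 72 mm high. Origin: centre of its underside; y along its length. Three 20 mm holes straight down through it, in a row at y = -70, 0 and +70 mm, hold the drift, the bolt and the drive centre by their collars, in any order
- centre: steel lathe drive centre standing in the rack beside the drift and bolt: 30 mm round flange, pointed cone on top, 38 mm high above the rack; leave it be (origin: centre of the underside of its flange)
- gouge: turning gouge lying beyond the bed, wooden handle, about 400 mm long; leave it be (origin: centre of the underside, at its middle, at bench level)
- mallet: round wooden mallet standing on its head, 245 mm tall; leave it be (origin: centre of the underside)
- chuck: four-jaw steel lathe chuck, 90 mm across, 61 mm tall; leave it be (origin: centre of the underside)
- bowl: small turned wooden bowl, 120 mm across, 50 mm tall; leave it be (origin: centre of the underside)
- ring: turned wooden ring, 52 mm across, 14 mm tall; leave it be (origin: centre of the underside)
- blank: upright wooden spindle blank, 70 mm across, 160 mm tall; leave it be (origin: centre of the underside)
- wax: squat jar of wax near the robot, 74 mm across, 60 mm tall; leave it be (origin: centre of the underside)
Not all that is in view belongs to the job. Leave any blue look-alike of the bolt alone.

How it is judged:
By the outcome, as a careful person would: the job done as asked, in the order asked, and still so for the second after the job is handed in, with the robot touching nothing.
It also fails if it takes over 72 s, if anything falls off the work surface, if the arm or the gripper's body presses on something with over 40 N, if the wrist force passes 120 N, or if a joint passes its speed limit or range.

## Working session

There is one attempt and no reset: what is moved stays moved. The work goes in short steps, Python scripts to look and compute and a shell command to move; the robot and the scene stay as the last step left them, time stands still between calls to the robot, and variables do not carry over. Pictures are saved under pics/ and viewed, and the job is handed in when it is done.

```bash
ls; mkdir -p pics; python3 - <<'E'
from plant import r
import cv2
s=r.get_state(); print({k:(v if not hasattr(v,'tolist') else v.tolist()) for k,v in s.items()})
for n in ("scene","top"):
    d=r.snapshot(n); cv2.imwrite(f"pics/{n}0.png",d["img"][:,:,::-1]); print(n,d["mtx"],d["camera_from_world"])
E
```

```text
pics
{'clock': 0.0, 'q': [-1.2512036319268902, 0.6899925161720761, -0.19452157617746463, 1.5663633716723209, 0.1573011999761093, 0.9024510823797113, -0.2151168889177546], 'qd': [-0.0007303696550589677, 0.0002792859373943664, 0.0014719972270519205, -0.001524127002283807, -0.0004495340502440947, -0.00074961547228923, -0.00027943275852187257], 'joint_torque': [-0.0007490307143598329, -52.75722026824951, -1.2668273225426674, -15.343186855316162, -0.052530557150021195, 0.00646001790300943, 0.00016801276615296956], 'tool_pos': [0.17606254711646566, 0.5990315310775878, 0.23789972516251187], 'eef_rot': [0.5665123243213231, 0.42323122931249557, -0.4242088654361069, -0.5656730074982339], 'contact_force': [0.382621492036466, 0.24663151649534026, -0.41838864701183137], 'moment': [-0.03221602210488341, 0.008826084833414887, 0.02731184641855092], 'opening': 0.9991098210442495}
scene [[429.95401708   0.         264.41303879]
 [  0.         429.95401708 191.83724457]
 [  0.           0.           1.        ]] [[-0.7817987   0.62352066 -0.00357575  0.53709588]
 [ 0.33938259  0.42070861 -0.84132261 -0.08568482]
 [-0.52307768 -0.65895846 -0.5405215   1.40615871]
 [ 0.          0.          0.          1.        ]]
top [[419.94986448   0.         252.27383639]
 [  0.         419.94986448 198.87905569]
 [  0.           0.           1.        ]] [[-0.01217536 -0.99974155 -0.01919871 -0.08297889]
 [-0.99057672  0.01467871 -0.1361701   0.57355189]
 [ 0.13641672  0.01735987 -0.99049943  1.24655988]
 [ 0.          0.          0.          1.        ]]
```

View pics/scene0.png

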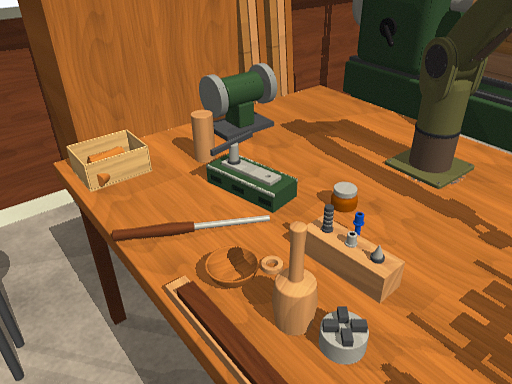

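View pics/top0.png

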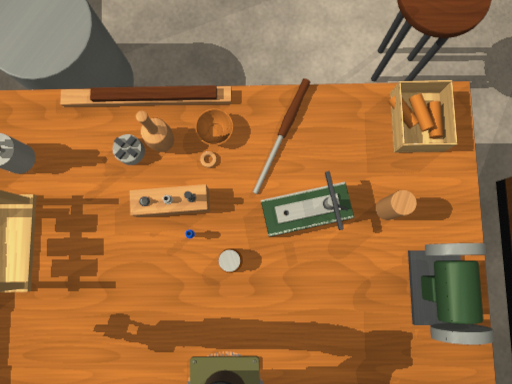

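```bash
cat > h.py <<'E'
import numpy as np, cv2
from scipy.spatial.transform import Rotation as R
from plant import r
def ray(d,u,v,z,T=None):
    """pixel -> world point at height z. T = world_from_camera"""
    if T is None: T=np.linalg.inv(d["camera_from_world"])
    p=np.linalg.inv(d["mtx"])@[u,v,1]; w=T[:3,:3]@p; o=T[:3,3]
    return o+w*(z-o[2])/w[2]
def proj(d,P):
    c=d["camera_from_world"]@np.r_[P,1]; q=d["mtx"]@c[:3]; return q[:2]/q[2]
def toolT(s=None):
    s=s or r.get_state(); T=np.eye(4); T[:3,:3]=R.from_quat(s["eef_rot"]).as_matrix(); T[:3,3]=s["tool_pos"]; return T
def wrist(name):
    T=toolT(); d=r.snapshot("wrist"); cv2.imwrite(f"pics/{name}.png",d["img"][:,:,::-1]); d["T"]=T@d["tool_from_camera"]; np.savez(f"{name}.npz",**d); return d
E
python3 - <<'E'
from h import *
print(toolT().round(3)); 
d=r.snapshot("top"); np.savez("top0.npz",**d)
print(np.linalg.inv(d["camera_from_world"]).round(3)[:3,3])
for n,(u,v),z in [("drift",(190,197),.138),("bolt",(167,199),.1),("centre",(144,201),.1),("footend",(286,212),.07),("post",(335,200),.14)]:
    print(n,ray(d,u,v,z).round(4), d["range_z"][v,u])
im=d["img"][:,:,::-1]
cv2.imwrite("pics/c1.png",cv2.resize(im[170:245,115:225],None,fx=7,fy=7,interpolation=cv2.INTER_CUBIC))
cv2.imwrite("pics/c2.png",cv2.resize(im[160:245,250:365],None,fx=6.9,fy=6.9,interpolation=cv2.INTER_CUBIC))
print(r.snapshot("wrist")["tool_from_camera"])
E
```

```text
[[ 0.282 -0.    -0.959  0.176]
 [ 0.959 -0.002  0.282  0.599]
 [-0.002 -1.    -0.     0.238]
 [ 0.     0.     0.     1.   ]]
[ 0.397 -0.113  1.311]
drift [0.5666 0.0838 0.138 ] 1.1946168
bolt [0.5672 0.1575 0.1   ] 1.2233871
centre [0.5623 0.225  0.1   ] 1.2286437
footend [ 0.5273 -0.1908  0.07  ] 1.2718977
post [ 0.5518 -0.3244  0.14  ] 1.1741316
[[ 9.99999085e-01 -3.75661595e-04 -1.29993688e-03  1.13957087e-03]
 [ 1.14263255e-03 -2.80161298e-01  9.59952260e-01 -1.45542904e-01]
 [-7.24809200e-04 -9.59952866e-01 -2.80160613e-01  7.16007900e-02]
 [ 0.00000000e+00  0.00000000e+00  0.00000000e+00  1.00000000e+00]]
```

View pics/c1.png

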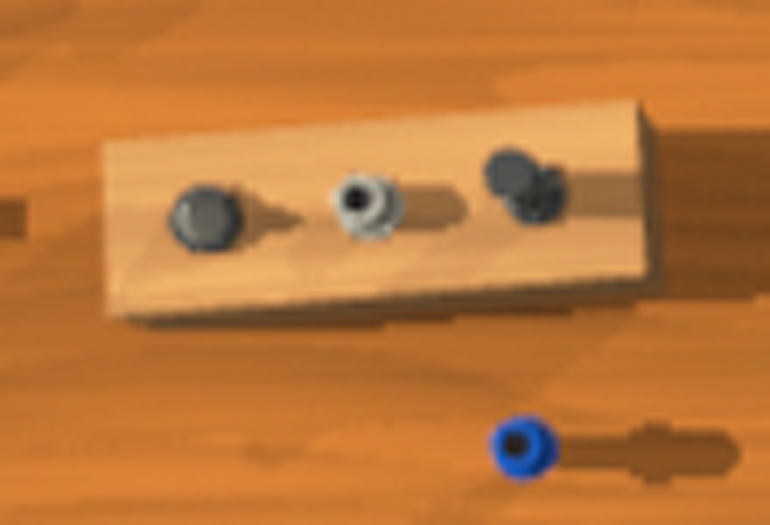

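View pics/c2.png

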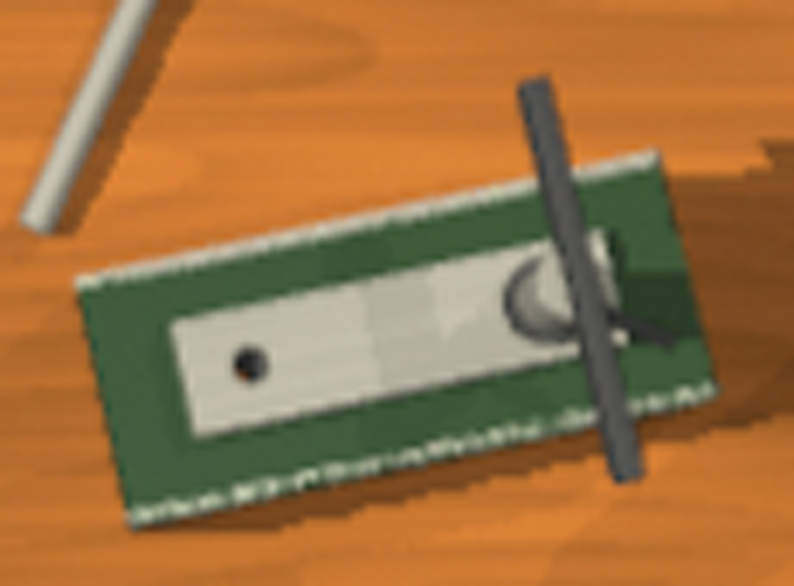

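```bash
python3 - <<'E'
from h import *
d=dict(np.load("top0.npz"))
P=lambda c,o,k,z: ray(d,c[0]/k+o[0]-.5,c[1]/k+o[1]-.5,z)
o1=(115,170);o2=(250,160)
dr=P((537,195),o1,7,.078);dt=P((510,173),o1,7,.138);ce=P((208,218),o1,7,.076);bo=P((357,199),o1,7,.1);bl=P((524,447),o1,7,.03)
print("drift",dr,dt,"centre",ce,"bolt",bo,"blue",bl); v=ce-dr; print("rack az",np.degrees(np.arctan2(v[1],v[0])),np.linalg.norm(v[:2]))
ho=P((250,363),o2,6.9,.07); print("hole",ho)
c=[P(x,o2,6.9,.06) for x in [(78,285),(655,155),(715,392),(130,527)]]
print(c); m=sum(c)/4; v=(c[0]+c[3]-c[1]-c[2])/2; print("bed",m,np.degrees(np.arctan2(v[1],v[0])),np.linalg.norm(v))
c=[P(x,o2,6.9,.07) for x in [(170,323),(195,440)]]; print(c)
E
python3 -m inch '[[0,-5,0,0,0.12,0],[0,-5,0,0,0.12,0],[0,-5,0,0,0.12,0],[0,-5,0,0,0.12,0],[0,-5,0,0,0.12,0],[0,-5,0,0,0.12,0],[0,-5,0,0,0.12,0],[0,-5,0,0,0.12,0],[0,0,0,0,0.12,0],[0,0,0,0,0,0]]' 60
```

```text
drift [0.57419233 0.09018557 0.078     ] [0.57473374 0.09132861 0.138     ] centre [0.56667323 0.23103456 0.076     ] bolt [0.57046772 0.16196746 0.1       ] blue [0.47009225 0.10293075 0.03      ]
rack az 93.05578571326791 0.14104954379115567
hole [ 0.52694933 -0.19004334  0.07      ]
[array([ 0.56319106, -0.11665188,  0.06      ]), array([ 0.61671972, -0.3692934 ,  0.06      ]), array([ 0.51257656, -0.3907204 ,  0.06      ]), array([ 0.45779956, -0.1374563 ,  0.06      ])]
bed [ 0.53757173 -0.2535305   0.06      ] 102.08363765997154 0.2586844741856223
[array([ 0.54476073, -0.15601365,  0.07      ]), array([ 0.49412705, -0.16574472,  0.07      ])]
clock: 1.03
tool_pos: [0.176, 0.5998, 0.2789]
eef_rot: [-0.703, -0.072, 0.071, 0.704]
contact_force: [0.4, 0.0, -0.6]
opening: 0.68
```

```bash
python3 -m inch '[[18,0,-36,0,0,0],[18,0,-36,0,0,0],[18,0,-36,0,0,0],[18,0,-36,0,0,0],[18,0,-36,0,0,0],[18,0,-36,0,0,0],[18,0,-36,0,0,0],[18,0,-36,0,0,0],[18,0,-36,0,0,0],[18,0,-36,0,0,0],[18,0,-36,0,0,0],[18,0,-36,0,0,0]]'
python3 -m inch '[[18,0,-36,0,0,0],[18,0,-36,0,0,0],[18,0,-36,0,0,0],[18,0,-36,0,0,0],[0,0,0,0,0,0],[0,0,0,0,0,0]]'
python3 - <<'E'
from h import *
print(r.get_state()["q"]);print(toolT().round(4));wrist("w1")
E
```

```text
clock: 2.03
tool_pos: [0.4763, 0.2189, 0.2786]
eef_rot: [0.703, 0.074, -0.074, -0.703]
contact_force: [0.4, 1.5, -0.5]
opening: 0.679
clock: 2.53
tool_pos: [0.5764, 0.0911, 0.2782]
eef_rot: [0.704, 0.071, -0.071, -0.703]
contact_force: [-1.1, 0.3, -0.6]
opening: 0.682
[-0.2860641   0.58565886  0.08416729  1.6548529  -0.0575799   0.90383429
  0.02201467]
[[ 9.796e-01 -0.000e+00 -2.009e-01  5.764e-01]
 [ 2.009e-01 -1.300e-03  9.796e-01  9.110e-02]
 [-3.000e-04 -1.000e+00 -1.300e-03  2.782e-01]
 [ 0.000e+00  0.000e+00  0.000e+00  1.000e+00]]
```

View pics/w1.png

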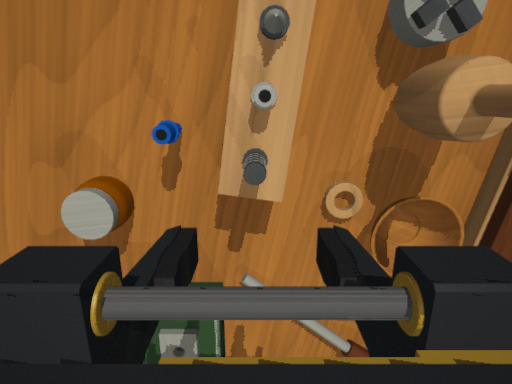

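```bash
python3 - <<'E'
from h import *
d=dict(np.load("w1.npz")); im=d["img"][:,:,::-1]
cv2.imwrite("pics/w1c.png",cv2.resize(im[0:210,200:330],None,fx=3.7*.75,fy=3.7*.75,interpolation=cv2.INTER_CUBIC))
cv2.imwrite("pics/w1d.png",cv2.resize(im[130:200,215:295],None,fx=8,fy=8,interpolation=cv2.INTER_CUBIC))
E
```

```text
(no output)
```

View pics/w1d.png

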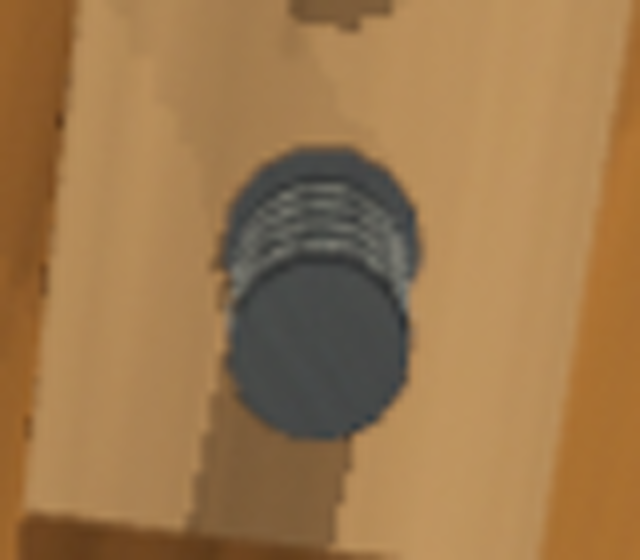

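View pics/w1c.png

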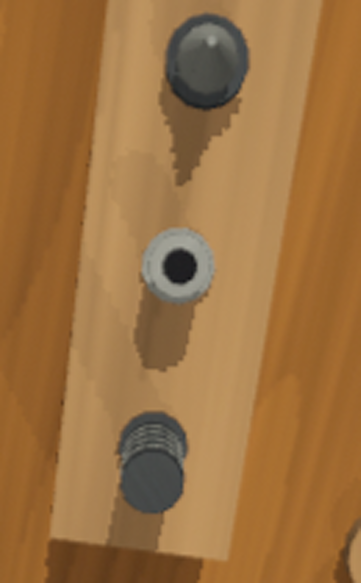

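```bash
python3 - <<'E'
from h import *
d=dict(np.load("w1.npz"))
print("top",ray(d,254.5,172.7,.138,d["T"]),"collar",ray(d,254.6,160,.078,d["T"]),"bolt",ray(d,264.4,95,.1,d["T"]), "hole", ray(d,179.5,350,.07,d["T"]))
T=toolT()
print("tool delta",(T[:3,:3].T@(np.array([*(ray(d,254.5,172.7,.138,d["T"])[:2]),.0895])-T[:3,3])*1000).round(1))
E
```

```text
top [0.57440732 0.09420807 0.138     ] collar [0.57408049 0.09388106 0.078     ] bolt [0.5699594  0.16333468 0.1       ] hole [ 0.52629704 -0.18590756  0.07      ]
tool delta [ -0.5 188.7   0.5]
```

```bash
python3 - <<'E'
from h import *
d=dict(np.load("w1.npz"))
print(np.array(d["T"])@np.linalg.inv(d["tool_from_camera"]))
print(toolT().round(4))
d=wrist("w2");print(toolT().round(4))
im=d["img"][:,:,::-1]
cv2.imwrite("pics/w2d.png",cv2.resize(im[130:200,215:295],None,fx=8,fy=8,interpolation=cv2.INTER_CUBIC))
E
```

```text
[[ 9.79621153e-01 -3.84634350e-05 -2.00854162e-01  5.76392998e-01]
 [ 2.00853946e-01 -1.29218819e-03  9.79620346e-01  9.11104339e-02]
 [-2.97220940e-04 -9.99999164e-01 -1.25812936e-03  2.78234931e-01]
 [ 0.00000000e+00  0.00000000e+00  0.00000000e+00  1.00000000e+00]]
[[ 9.789e-01 -1.100e-03 -2.043e-01  5.753e-01]
 [ 2.043e-01  3.000e-04  9.789e-01  9.380e-02]
 [-1.100e-03 -1.000e+00  5.000e-04  2.782e-01]
 [ 0.000e+00  0.000e+00  0.000e+00  1.000e+00]]
[[ 0.9785 -0.0014 -0.2064  0.5747]
 [ 0.2064  0.001   0.9785  0.0953]
 [-0.0012 -1.      0.0013  0.2783]
 [ 0.      0.      0.      1.    ]]
```

View pics/w2d.png

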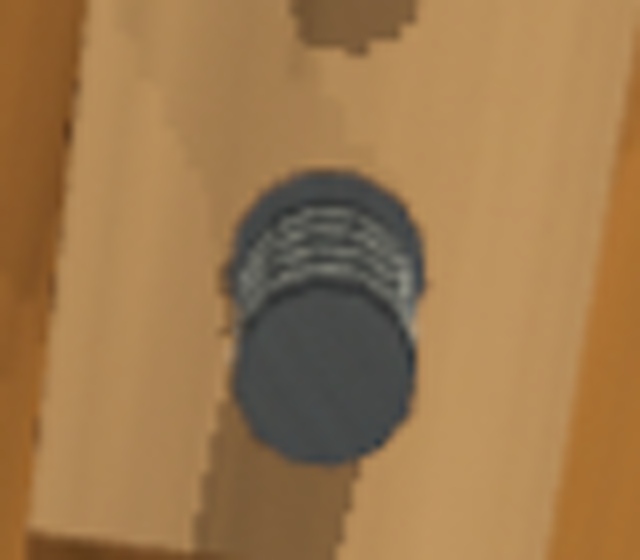

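```bash
python3 -m inch '[[0,20,0,0,0,0],[0,20,0,0,0,0],[0,20,0,0,0,0],[0,0,0,0,0,0],[0,0,0,0,0,0],[0,0,0,0,0,0],[0,0,0,0,0,0]]'
python3 - <<'E'
from h import *
d=dict(np.load("w2.npz"))
print("top",ray(d,255.1,176.1,.138,d["T"]),"collar",ray(d,255.6,163,.078,d["T"]))
d=wrist("w3");print(toolT().round(4))
im=d["img"][:,:,::-1]
g=cv2.cvtColor(im,cv2.COLOR_BGR2GRAY)
cv2.imwrite("pics/w3d.png",cv2.resize(im[80:230,190:320],None,fx=4,fy=4,interpolation=cv2.INTER_CUBIC))
E
```

```text
clock: 3.22
tool_pos: [0.5761, 0.0952, 0.2201]
eef_rot: [-0.703, -0.074, 0.072, 0.704]
contact_force: [-0.0, -0.9, 0.8]
opening: 0.681
top [0.57429747 0.09405389 0.138     ] collar [0.5744733 0.0937934 0.078    ]
[[ 9.789e-01  2.400e-03 -2.044e-01  5.761e-01]
 [ 2.044e-01  8.000e-04  9.789e-01  9.490e-02]
 [ 2.500e-03 -1.000e+00  3.000e-04  2.201e-01]
 [ 0.000e+00  0.000e+00  0.000e+00  1.000e+00]]
```

View pics/w3d.png

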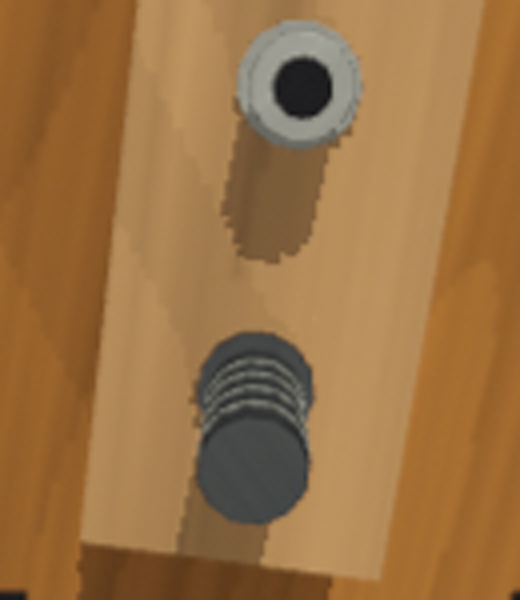

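```bash

python3 - <<'E'
from h import *
d=dict(np.load("w3.npz"))
p=ray(d,252.6,196.4,.138,d["T"]);print("top",p, "bolt",ray(d,190+302/4-.4,80+86/4-.4,.1,d["T"]))
T=toolT()
print("tool delta",(T[:3,:3].T@(np.array([.5743,.094,.0895])-T[:3,3])*1000).round(1))
E
```

```text
top [0.57418625 0.09423346 0.138     ] bolt [0.56992142 0.16306859 0.1       ]
tool delta [ -2.3 130.6  -0.6]
```

```bash
python3 -m inch '[[-1,15,0,0,0,0],[-0.9,15,-0.5,0,0,0],[0,15,0,0,0,0],[0,15,0,0,0,0],[0,15,0,0,0,0],[0,15,0,0,0,0],[0,15,0,0,0,0],[0,15,0,0,0,0],[0,10.5,0,0,0,0],[0,0,0,0,0,0],[0,0,0,0,0,0],[0,0,0,0,0,0]]'
python3 - <<'E'
from h import *
d=wrist("w4");print(toolT().round(4))
E
```

```text
clock: 4.27
tool_pos: [0.5745, 0.0936, 0.0892]
eef_rot: [-0.703, -0.073, 0.072, 0.703]
contact_force: [0.3, -0.2, 0.8]
opening: 0.684
[[ 9.791e-01  2.000e-03 -2.035e-01  5.745e-01]
 [ 2.035e-01  5.000e-04  9.791e-01  9.360e-02]
 [ 2.000e-03 -1.000e+00  0.000e+00  8.930e-02]
 [ 0.000e+00  0.000e+00  0.000e+00  1.000e+00]]
```

View pics/w4.png

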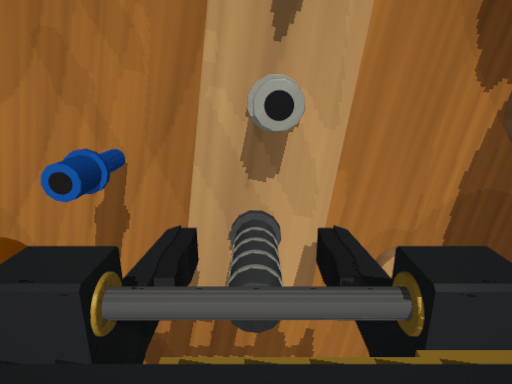

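```bash
python3 -m inch '[[0,0,0,0,0,0],[0,0,0,0,0,0],[0,0,0,0,0,0],[0,0,0,0,0,0],[0,0,0,0,0,0],[0,0,0,0,0,0],[0,-2,0,0,0,0],[0,-5,0,0,0,0],[0,-10,0,0,0,0],[0,-15,0,0,0,0]]' 10 50
python3 -m inch '[[0,-15,0,0,0,0],[0,-15,0,0,0,0],[0,-15,0,0,0,0],[0,-15,0,0,0,0],[0,-15,0,0,0,0],[0,-15,0,0,0,0],[0,-10,0,0,0,0],[0,0,0,0,0,0],[0,0,0,0,0,0],[0,0,0,0,0,0]]'
python3 - <<'E'
from h import *
d=wrist("w5");print(toolT().round(4),r.get_state()["opening"]*88.1,r.get_state()["contact_force"],r.get_state()["moment"])
E
```

```text
clock: 5.15
tool_pos: [0.5726, 0.0933, 0.12]
eef_rot: [0.703, 0.071, -0.073, -0.703]
contact_force: [1.1, -0.2, -3.0]
opening: 0.235
clock: 5.98
tool_pos: [0.573, 0.0934, 0.2196]
eef_rot: [0.703, 0.072, -0.073, -0.703]
contact_force: [-0.2, 0.3, -2.8]
opening: 0.238
[[ 9.790e-01 -2.100e-03 -2.037e-01  5.729e-01]
 [ 2.037e-01 -3.000e-04  9.790e-01  9.340e-02]
 [-2.100e-03 -1.000e+00  1.000e-04  2.193e-01]
 [ 0.000e+00  0.000e+00  0.000e+00  1.000e+00]] 20.50538324254222 [-0.10480882 -0.27314392 -2.45966416] [-0.07494014  0.08827296  0.03322582]
```

View pics/w5.png

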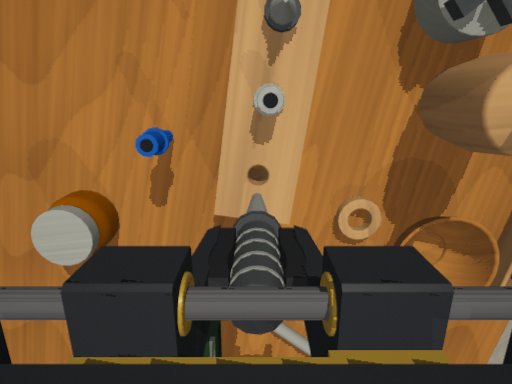

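```bash
python3 -m inch '[[-6,0,-15,0,0,0],[-12,0,-32,0,0,0],[-14,0,-36,0,0,0],[-14,0,-36,0,0,0],[-14,0,-36,0,0,0],[-14,0,-36,0,0,0],[-13,0,-34,0,0,0],[-10,0,-25,0,0,0],[-5,0,-15,0,0,0],[0,0,0,0,0,0],[0,0,0,0,0,0],[0,0,0,0,0,0]]'
python3 -m inch '[[0,0,0,0,0,0],[0,0,0,0,0,0],[0,0,0,0,0,0]]'
python3 - <<'E'
from h import *
d=wrist("w6");print(toolT().round(4),r.get_state()["contact_force"])
im=d["img"][:,:,::-1]
cv2.imwrite("pics/w6d.png",cv2.resize(im[130:250,190:320],None,fx=5,fy=5,interpolation=cv2.INTER_CUBIC))
E
```

```text
clock: 7.03
tool_pos: [0.5278, -0.185, 0.2195]
eef_rot: [-0.703, -0.073, 0.073, 0.704]
contact_force: [0.2, 1.0, -2.6]
opening: 0.235
clock: 7.28
tool_pos: [0.528, -0.1854, 0.2201]
eef_rot: [-0.703, -0.073, 0.073, 0.704]
contact_force: [-0.1, 0.6, -3.0]
opening: 0.235
[[ 9.787e-01 -0.000e+00 -2.052e-01  5.280e-01]
 [ 2.052e-01  4.000e-04  9.787e-01 -1.857e-01]
 [ 1.000e-04 -1.000e+00  4.000e-04  2.202e-01]
 [ 0.000e+00  0.000e+00  0.000e+00  1.000e+00]] [ 0.41471049  0.32094088 -2.51956456]
```

View pics/w6.png

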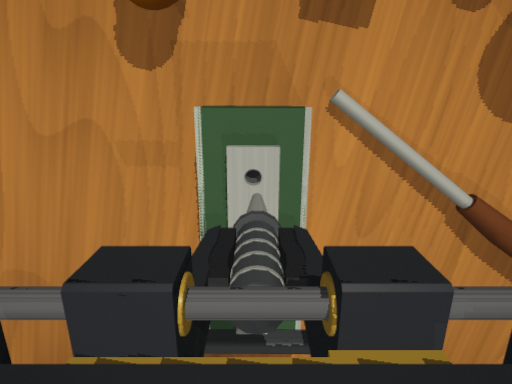

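View pics/w6d.png

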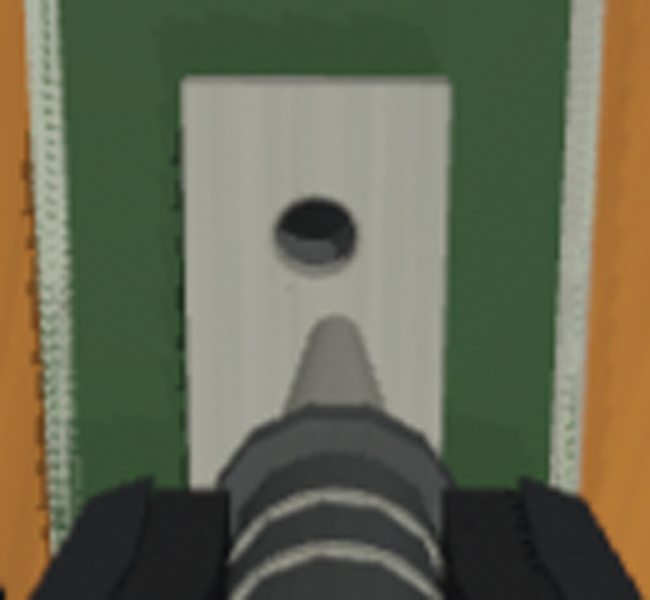

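```bash

python3 - <<'E'
from h import *
d=dict(np.load("w6.npz"));im=d["img"][:,:,::-1]
c=cv2.resize(im[164:190,238:270],None,fx=20,fy=20,interpolation=cv2.INTER_CUBIC)
c=np.clip(255*(c/255.)**.5,0,255).astype(np.uint8)
t=dict(np.load("top0.npz"))["img"][:,:,::-1]
e=cv2.resize(t[202:222,276:298],None,fx=26,fy=26,interpolation=cv2.INTER_CUBIC)
cv2.imwrite("pics/w6z.png",c);cv2.imwrite("pics/t0z.png",e)
# hole rim centre
b=cv2.inRange(cv2.cvtColor(im,cv2.COLOR_BGR2GRAY),0,105)[160:195,232:276]
n,l,s,ce=cv2.connectedComponentsWithStats(b); print(s,ce)
print(d["T"][:3,3])
E
```

```text
[[   0    0   44   35 1361]
 [  13    9   16   14  179]] [[21.59221161 17.12490816]
 [20.79888268 16.05027933]]
[ 0.51419997 -0.11381341  0.36566542]
```

View pics/w6z.png

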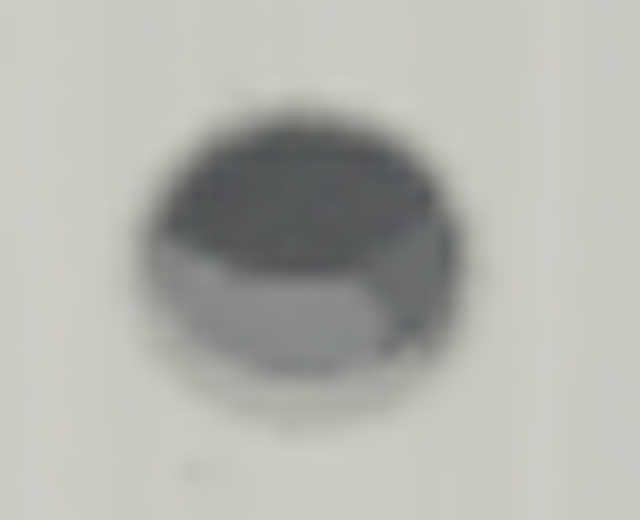

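View pics/t0z.png

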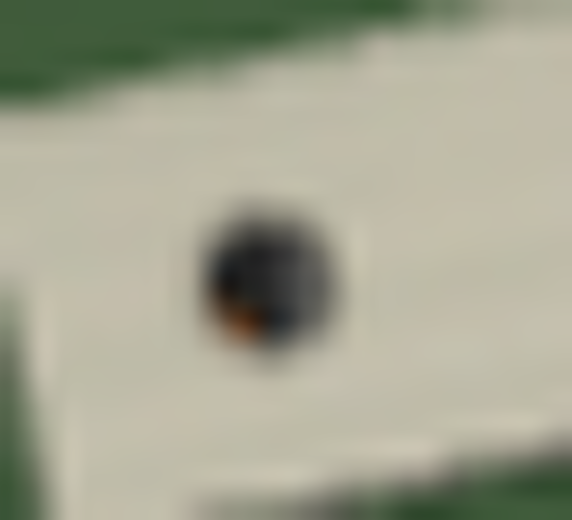

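```bash

python3 - <<'E'
from h import *
d=dict(np.load("w6.npz"))
h=ray(d,252.5,177,.07,d["T"]);print("hole",h)
C=np.linalg.inv(d["tool_from_camera"])
def pt(x,y,z):
    c=C@[x,y,z,1]; q=d["mtx"]@c[:3]; return (q[:2]/q[2]-[190,130]+.5)*5
a=np.linspace(0,2*np.pi,60)
for y,rr in((.0823,3.8),(.0173,14),(.0823-.02,3.8+.0867*20)):
  pr=np.array([pt(rr/1e3*np.cos(t),y,rr/1e3*np.sin(t)) for t in a]); print(y,pr.min(0),pr.max(0))
print(d["mtx"][0,0])
T=d["T"]@C; print((T[:3,:3].T@(h-T[:3,3])*1e3).round(1))
E
```

```text
hole [ 0.52540235 -0.18893681  0.07      ]
0.0823 [305.21876995 306.3388513 ] [355.83844083 354.57016813]
0.0173 [201.60886973 390.54364591] [454.01574019 623.06671149]
0.062299999999999994 [289.78381572 336.64673754] [369.9390295  412.39077001]
318.77976149341134
[ -3.3 150.1  -3. ]
```

```bash
python3 -m inch '[[-1.1,10,0.4,0,0,0],[-1.1,12,0.4,0,0,0],[-1.1,12,0.4,0,0,0],[-1,12,0.3,0,0,0],[0,8,0,0,0,0],[0,4,0,0,0,0],[0,0,0,0,0,0],[0,0,0,0,0,0],[0,0,0,0,0,0],[0,0,0,0,0,0],[0,0,0,0,0,0],[0,0,0,0,0,0]]'
python3 - <<'E'
from h import *
d=wrist("w7");print(toolT().round(4),r.get_state()["contact_force"])
im=d["img"][:,:,::-1]
cv2.imwrite("pics/w7d.png",cv2.resize(im[130:250,190:320],None,fx=5,fy=5,interpolation=cv2.INTER_CUBIC))
E
```

```text
clock: 8.33
tool_pos: [0.5234, -0.1862, 0.1626]
eef_rot: [0.703, 0.073, -0.072, -0.703]
contact_force: [-0.6, 0.2, -2.7]
opening: 0.233
[[ 9.791e-01  6.000e-04 -2.035e-01  5.234e-01]
 [ 2.035e-01 -1.000e-04  9.791e-01 -1.862e-01]
 [ 5.000e-04 -1.000e+00 -2.000e-04  1.625e-01]
 [ 0.000e+00  0.000e+00  0.000e+00  1.000e+00]] [ 0.83003517  0.09278297 -2.80435991]
```

View pics/w7d.png

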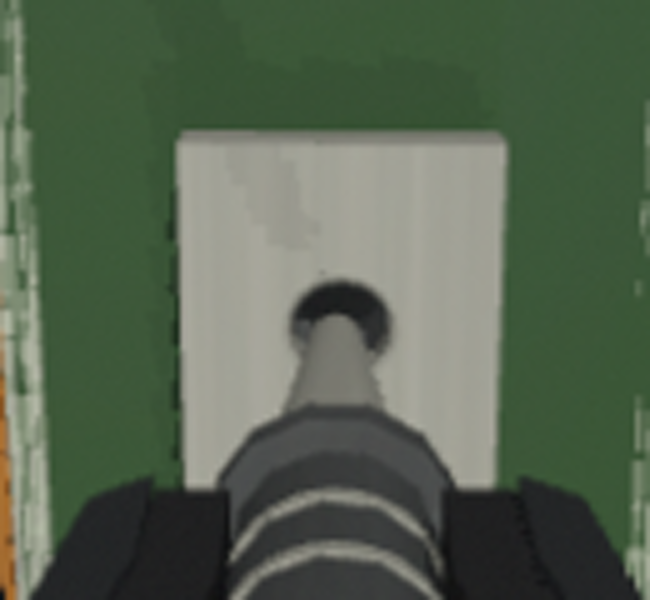

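```bash

python3 - <<'E'
from h import *
d=dict(np.load("w7.npz")); T=d["T"]
f=lambda u,v,z: ray(d,190+u/5-.5,130+v/5-.5,z,T)
tz=toolT()[2,3]-.0823; print(tz)
tip=f(337,315,tz)+ -.0038*np.array([-.2035,.979,0]); 
hl,hr,ht=f(291,328,.07),f(391,328,.07),f(341,280,.07)
X=np.array([.979,.2035,0]);Z=np.array([-.2035,.979,0])
h=(hl+hr)/2; h=h+Z*((ht-.008*Z-h)@Z)
print(tip,h,np.linalg.norm(hl-hr)); print("tip-hole mm x,z",(tip-h)@X*1e3,(tip-h)@Z*1e3)
E
```

```text
0.08019180407997743
[ 0.52473337 -0.18735488  0.0801918 ] [ 0.52568249 -0.1888596   0.07      ] 0.015674762597394
tip-hole mm x,z -0.6229793926378763 1.6662692389844451
```

```bash
python3 -m inch '[[0.6,2,1.1,0,0,0],[0,4,0,0,0,0],[0,4,0,0,0,0],[0,4,0,0,0,0],[0,3,0,0,0,0],[0,1,0,0,0,0],[0,0,0,0,0,0],[0,0,0,0,0,0],[0,0,0,0,0,0]]'
python3 -m inch '[[0,1,0,0,0,0],[0,1,0,0,0,0],[0,1,0,0,0,0],[0,1,0,0,0,0],[0,0,0,0,0,0],[0,0,0,0,0,0]]'
python3 - <<'E'
from h import *
s=r.get_state();print(s["tool_pos"],s["contact_force"],s["moment"],s["tool_pos"][2]-.0823)
E
```

```text
clock: 9.13
tool_pos: [0.5236, -0.1851, 0.1442]
eef_rot: [0.703, 0.072, -0.072, -0.703]
contact_force: [0.0, -0.0, -3.5]
opening: 0.239
clock: 9.63
tool_pos: [0.5239, -0.1852, 0.1402]
eef_rot: [0.704, 0.073, -0.072, -0.703]
contact_force: [0.3, -2.2, -1.8]
opening: 0.236
[ 0.52387858 -0.18517396  0.14020734] [ 0.29965019 -2.18401157 -1.79083191] [-0.53448264 -0.19575489 -0.00830197] 0.05790734327482212
```

```bash
python3 -m inch '[[0,0,-0.7,0,0,0],[0,1,0,0,0,0],[0,1,0,0,0,0],[0,1,0,0,0,0],[0,1,0,0,0,0],[0,0,0,0,0,0],[0,0,0,0,0,0]]'
python3 - <<'E'
from h import *
s=r.get_state();print(s["tool_pos"],s["contact_force"],s["moment"],s["tool_pos"][2]-.0823)
E
```

```text
clock: 10.22
tool_pos: [0.5237, -0.1857, 0.136]
eef_rot: [-0.703, -0.072, 0.072, 0.703]
contact_force: [1.1, -0.4, -1.9]
opening: 0.234
[ 0.52372055 -0.18565077  0.13603469] [ 1.11190251 -0.44273212 -1.87054145] [-0.46175884 -0.0609307   0.00478948] 0.05373469108630034
```

```bash
python3 -m inch '[[0,1,0,0,0,0],[0,1,0,0,0,0],[0,1,0,0,0,0],[0,1,0,0,0,0],[0,1,0,0,0,0],[0,1,0,0,0,0],[0,0,0,0,0,0],[0,0,0,0,0,0]]'
python3 - <<'E'
from h import *
s=r.get_state();print(s["tool_pos"],s["contact_force"],s["moment"],s["tool_pos"][2]-.0823)
E
```

```text
clock: 10.88
tool_pos: [0.5239, -0.1859, 0.1301]
eef_rot: [0.704, 0.072, -0.072, -0.703]
contact_force: [1.0, -3.6, -1.8]
opening: 0.239
[ 0.52392682 -0.18594361  0.13013913] [ 0.97872393 -3.58062031 -1.82594616] [-0.86902964 -0.30161385 -0.01337413] 0.04783912767630137
```

```bash
python3 -m inch '[[0,1,0.08,0,0,0],[0,1,0.08,0,0,0],[0,1,0.08,0,0,0],[0,1,0.08,0,0,0],[0,1,0.08,0,0,0],[0,1,0.08,0,0,0],[0,0,0,0,0,0]]'
python3 - <<'E'
from h import *
s=r.get_state();print(s["tool_pos"],s["contact_force"],s["moment"],s["tool_pos"][2]-.0823)
E
```

```text
clock: 11.47
tool_pos: [0.5241, -0.186, 0.1243]
eef_rot: [0.704, 0.073, -0.072, -0.703]
contact_force: [1.7, -4.4, 0.8]
opening: 0.238
[ 0.52414832 -0.18603391  0.12431403] [ 1.69049023 -4.43479785  0.80340757] [-1.4134007  -0.31326285 -0.00749902] 0.04201402665937297
```

```bash
python3 -m inch '[[0,1,0.09,0,0,0],[0,1,0.09,0,0,0],[0,1,0.09,0,0,0],[0,1,0.09,0,0,0],[0,1,0.09,0,0,0],[0,1,0.09,0,0,0],[0,0,0,0,0,0]]'
python3 - <<'E'
from h import *
s=r.get_state();print(s["tool_pos"],s["contact_force"],s["moment"],s["tool_pos"][2]-.0823)
E
```

```text
clock: 12.05
tool_pos: [0.5243, -0.1859, 0.1193]
eef_rot: [0.704, 0.073, -0.071, -0.703]
contact_force: [0.7, -4.8, 6.7]
opening: 0.238
[ 0.52428891 -0.18587785  0.11926491] [ 0.71478713 -4.79661825  6.721926  ] [-1.45652946e+00  3.20418653e-04  3.97825934e-02] 0.03696491295160782
```

```bash
python3 -m inch '[[0,1,0.15,0,0,0],[0,1,0.15,0,0,0],[0,1,0.15,0,0,0],[0,1,0.1,0,0,0],[0,1,0.1,0,0,0],[0,0,0,0,0,0]]'
python3 - <<'E'
from h import *
s=r.get_state();print(s["tool_pos"],s["contact_force"],s["moment"],s["tool_pos"][2]-.0823);print(toolT()[:3,:3].round(4))
E
```

```text
clock: 12.55
tool_pos: [0.5242, -0.1854, 0.1143]
eef_rot: [0.704, 0.073, -0.071, -0.703]
contact_force: [1.3, -5.4, 6.6]
opening: 0.235
[ 0.52418277 -0.18543317  0.11427686] [ 1.28119325 -5.36419269  6.62753515] [-1.49898794 -0.05617527 -0.00988584] 0.031976857425424485
[[ 0.9793  0.0024 -0.2025]
 [ 0.2025 -0.002   0.9793]
 [ 0.002  -1.     -0.0024]]
```

Tracking well; continuing gently.

```bash
python3 -m inch '[[0,1,0.12,0,0,0],[0,1,0.12,0,0,0],[0,1,0.12,0,0,0],[0,1,0.12,0,0,0],[0,1,0.12,0,0,0],[0,1,0.12,0,0,0],[0,0,0,0,0,0]]'
python3 -m inch '[[0,1,0.1,0,0,0],[0,1,0.1,0,0,0],[0,1,0.1,0,0,0],[0,1,0.1,0,0,0],[0,1,0.1,0,0,0],[0,1,0.1,0,0,0],[0,0,0,0,0,0]]'
python3 - <<'E'
from h import *
s=r.get_state();print(s["tool_pos"],s["contact_force"],s["moment"],s["tool_pos"][2]-.0823);print(toolT()[:3,:3].round(4))
E
```

```text
clock: 13.13
tool_pos: [0.5241, -0.1849, 0.1083]
eef_rot: [0.704, 0.073, -0.071, -0.703]
contact_force: [0.4, -6.0, 8.5]
opening: 0.237
clock: 13.72
tool_pos: [0.5239, -0.1844, 0.1021]
eef_rot: [0.704, 0.073, -0.071, -0.703]
contact_force: [-0.1, -6.6, 4.9]
opening: 0.237
[ 0.52392462 -0.18440072  0.10207725] [-0.06255453 -6.60167028  4.93672874] [-1.57976578 -0.10080669  0.02933349] 0.019777251026848075
[[ 0.9793  0.0024 -0.2022]
 [ 0.2022 -0.0022  0.9793]
 [ 0.0019 -1.     -0.0027]]
```

```bash
python3 -m inch '[[0,1,0.1,0,0,0],[0,1,0.1,0,0,0],[0,1,0.1,0,0,0],[0,1,0.1,0,0,0],[0,1,0.1,0,0,0],[0,1,0.05,0,0,0],[0,0,0,0,0,0]]'
python3 - <<'E'
from h import *
s=r.get_state();print(s["tool_pos"],s["contact_force"],s["moment"],s["tool_pos"][2]-.0823);print(toolT()[:3,:3].round(4))
E
```

```text
clock: 14.3
tool_pos: [0.5238, -0.1839, 0.0961]
eef_rot: [0.704, 0.073, -0.071, -0.703]
contact_force: [0.1, -6.2, 6.4]
opening: 0.241
[ 0.52376624 -0.18386388  0.09612351] [ 0.06769498 -6.17176597  6.38607755] [-1.57140826 -0.12872271  0.00941006] 0.013823509773171816
[[ 0.9793  0.0023 -0.2022]
 [ 0.2022 -0.0022  0.9793]
 [ 0.0018 -1.     -0.0027]]
```

```bash
python3 -m inch '[[0,1,0,0,0,0],[0,1,0,0,0,0],[0,1,0,0,0,0],[0,1,0,0,0,0],[0,1,0,0,0,0],[0,1,0,0,0,0],[0,0,0,0,0,0]]'
python3 -m inch '[[0,0.5,0,0,0,0],[0,0.5,0,0,0,0],[0,0.5,0,0,0,0],[0,0.5,0,0,0,0],[0,0,0,0,0,0],[0,0,0,0,0,0]]'
python3 - <<'E'
from h import *
s=r.get_state();print(s["tool_pos"],s["contact_force"],s["moment"],s["tool_pos"][2]-.0823);print(toolT()[:3,:3].round(4))
E
```

```text
clock: 14.88
tool_pos: [0.5237, -0.1838, 0.0901]
eef_rot: [0.704, 0.072, -0.071, -0.703]
contact_force: [0.2, -5.7, 7.0]
opening: 0.238
clock: 15.38
tool_pos: [0.5237, -0.1838, 0.0882]
eef_rot: [0.704, 0.072, -0.071, -0.703]
contact_force: [0.5, -6.0, 7.7]
opening: 0.238
[ 0.52370407 -0.1837895   0.08820398] [ 0.49081396 -5.95643088  7.73923398] [-1.481049    0.02909475  0.02461812] 0.005903983673444926
[[ 0.9794  0.0021 -0.2021]
 [ 0.2021 -0.0021  0.9794]
 [ 0.0017 -1.     -0.0025]]
```

```bash
python3 -m inch '[[0,0.4,0,0,0,0],[0,0.4,0,0,0,0],[0,0.4,0,0,0,0],[0,0,0,0,0,0]]'
python3 -m inch '[[0,0.4,0,0,0,0],[0,0.4,0,0,0,0],[0,0,0,0,0,0]]'
python3 - <<'E'
from h import *
s=r.get_state();print(s["tool_pos"],s["contact_force"],s["moment"],s["tool_pos"][2]-.0823);
d=wrist("w8")
E
```

```text
clock: 15.72
tool_pos: [0.5237, -0.1837, 0.087]
eef_rot: [0.704, 0.073, -0.071, -0.703]
contact_force: [0.4, -6.4, 8.1]
opening: 0.235
clock: 15.97
tool_pos: [0.5237, -0.1838, 0.0863]
eef_rot: [0.704, 0.073, -0.071, -0.703]
contact_force: [0.3, -5.3, 6.8]
opening: 0.237
[ 0.52371413 -0.1837986   0.08626591] [ 0.25476823 -5.31289656  6.77703206] [-1.43024689e+00 -2.22738659e-04 -7.09679741e-03] 0.003965914526391362
```

View pics/w8.png

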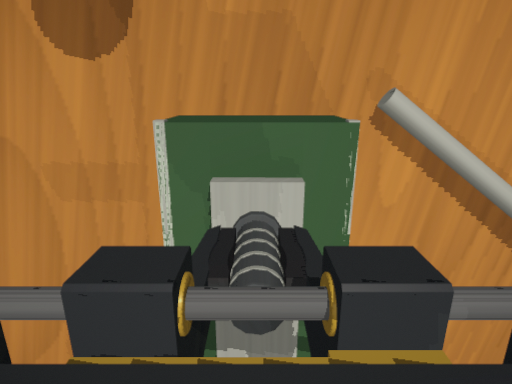

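```bash
for i in 1 2 ; do python3 -m inch '[[0,0.3,0,0,0,0],[0,0.3,0,0,0,0],[0,0,0,0,0,0]]'|grep -E "tool_pos|force"; done
```

```text
tool_pos: [0.5237, -0.1838, 0.0861]
contact_force: [-0.3, -5.5, 11.0]
tool_pos: [0.5238, -0.1838, 0.086]
contact_force: [-0.9, -5.1, 16.9]
```

```bash
python3 - <<'E'
from h import *
d=wrist("w9"); T=d["T"]
for u,v in [(256,214),(248,215),(264,215),(256,205),(240,200),(270,200),(256,195)]:
    z=d["range_z"][v,u]; p=T@np.r_[np.linalg.inv(d["mtx"])@[u,v,1]*z,1]; print(u,v,p[:3].round(4))
im=d["img"][:,:,::-1]
cv2.imwrite("pics/w9d.png",cv2.resize(im[160:260,200:320],None,fx=5,fy=5,interpolation=cv2.INTER_CUBIC))
s=r.snapshot("scene"); q=proj(s,[.525,-.184,.075]).astype(int);print(q)
cv2.imwrite("pics/s9.png",cv2.resize(s["img"][q[1]-50:q[1]+50,q[0]-60:q[0]+60,::-1],None,fx=5,fy=5,interpolation=cv2.INTER_CUBIC))
E
```

```text
256 214 [ 0.5218 -0.1713  0.0748]
248 215 [ 0.5178 -0.1728  0.0747]
264 215 [ 0.526  -0.1709  0.0753]
256 205 [ 0.5212 -0.1684  0.0692]
240 200 [ 0.5122 -0.1676  0.0684]
270 200 [ 0.528  -0.1641  0.0692]
256 195 [ 0.5199 -0.1623  0.0709]
[268 174]
```

View pics/w9d.png

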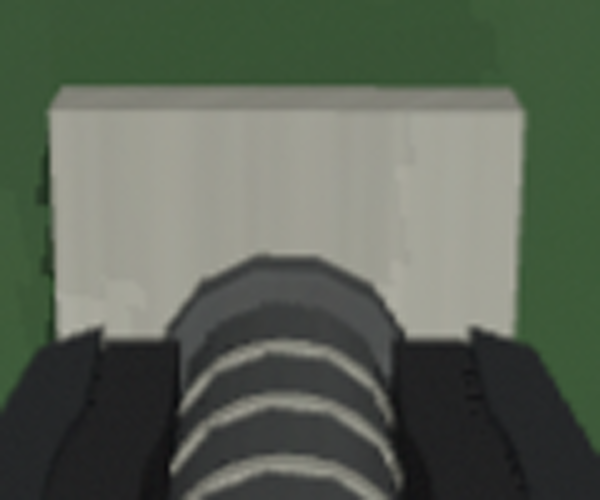

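View pics/s9.png

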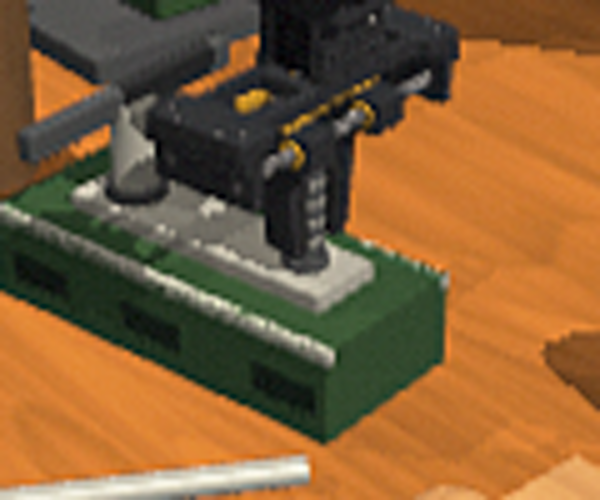

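```bash
python3 -m inch '[[0,-1.5,-0.3,0,0,0],[0,-1,-0.2,0,0,0],[0,-2,0,0,0,0],[0,-4,0,0,0,0],[0,-5,0,0,0,0],[0,-5,0,0,0,0],[0,-5,0,0,0,0],[0,-5,0,0,0,0],[0,0,0,0,0,0]]'
python3 - <<'E'
from h import *
s=r.get_state();print(s["contact_force"],s["moment"])
E
```

```text
clock: 17.37
tool_pos: [0.5234, -0.1829, 0.1128]
eef_rot: [0.704, 0.073, -0.072, -0.703]
contact_force: [0.9, -4.6, 0.9]
opening: 0.235
[ 0.91897695 -4.63406659  0.88473352] [-1.16440731 -0.24975833  0.02081798]
```

```bash
python3 -m inch '[[0,-4,-0.5,0,0,0],[0,-4,-0.5,0,0,0],[0,-4,-0.3,0,0,0],[0,0,0,0,0,0]]'
python3 - <<'E'
from h import *
s=r.get_state();print(s["contact_force"],s["moment"])
E
python3 -m inch '[[0,-5,0,0,0,0],[0,-10,0,0,0,0],[0,-10,0,0,0,0],[0,-15,0,0,0,0],[0,-15,0,0,0,0],[0,-15,0,0,0,0],[0,-15,0,0,0,0],[0,-12,0,0,0,0],[0,0,0,0,0,0],[0,0,0,0,0,0],[0,0,0,0,0,0],[0,0,0,0,0,0]]'
python3 - <<'E'
from h import *
s=r.get_state();print(s["contact_force"],s["moment"])
d=wrist("w10");print(toolT().round(4))
im=d["img"][:,:,::-1]
cv2.imwrite("pics/w10d.png",cv2.resize(im[130:250,190:320],None,fx=5,fy=5,interpolation=cv2.INTER_CUBIC))
E
```

```text
clock: 17.7
tool_pos: [0.5229, -0.1826, 0.1249]
eef_rot: [-0.703, -0.072, 0.073, 0.704]
contact_force: [0.3, 0.1, -2.6]
opening: 0.238
[ 0.25172928  0.06541066 -2.58468209] [-0.17186957 -0.03604379  0.01501218]
clock: 18.7
tool_pos: [0.5226, -0.1836, 0.2208]
eef_rot: [-0.703, -0.072, 0.073, 0.704]
contact_force: [0.1, 0.7, -1.9]
opening: 0.236
[ 0.1378454   0.66576637 -1.89519333] [-0.09073134  0.09938948  0.00276483]
[[ 9.790e-01 -1.900e-03 -2.036e-01  5.227e-01]
 [ 2.036e-01  7.000e-04  9.790e-01 -1.836e-01]
 [-1.800e-03 -1.000e+00  1.100e-03  2.207e-01]
 [ 0.000e+00  0.000e+00  0.000e+00  1.000e+00]]
```

View pics/w10d.png

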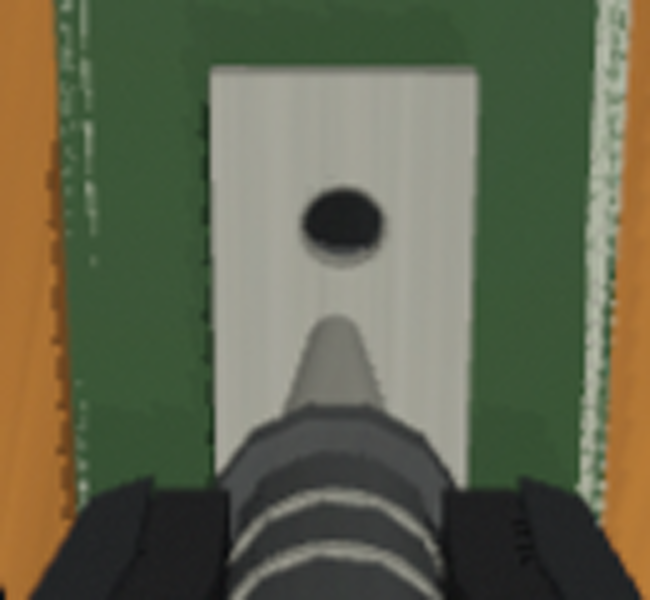

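```bash
python3 - <<'E'
from h import *
d=dict(np.load("w10.npz")); T=d["T"]
f=lambda u,v,z: ray(d,190+u/5-.5,130+v/5-.5,z,T)
print("hole", f(343,225.5,.07))
E
python3 -m inch '[[6,0,15,0,0,0],[13,0,32,0,0,0],[14.5,0,36,0,0,0],[14.5,0,36,0,0,0],[14.5,0,36,0,0,0],[14.5,0,36,0,0,0],[13.5,0,33,0,0,0],[10,0,24,0,0,0],[5,0,13,0,0,0],[0,0,0,0,0,0],[0,0,0,0,0,0],[0,0,0,0,0,0]]'
python3 -m inch '[[0,0,0,0,0,0],[0,0,0,0,0,0],[0,0,0,0,0,0]]'
python3 - <<'E'
from h import *
d=wrist("w11");T=toolT();print(T.round(4))
print((T[:3,:3].T@(np.array([.5729,.0934,.2193])-T[:3,3])*1e3).round(1))
im=d["img"][:,:,::-1]
cv2.imwrite("pics/w11d.png",cv2.resize(im[130:250,190:320],None,fx=5,fy=5,interpolation=cv2.INTER_CUBIC))
E
```

```text
hole [ 0.52451224 -0.18385     0.07      ]
clock: 19.75
tool_pos: [0.5731, 0.0901, 0.2212]
eef_rot: [0.704, 0.071, -0.072, -0.703]
contact_force: [0.3, -0.0, -2.5]
opening: 0.237
clock: 20.0
tool_pos: [0.5735, 0.0916, 0.2216]
eef_rot: [0.704, 0.072, -0.072, -0.703]
contact_force: [-1.2, -0.7, -2.7]
opening: 0.241
[[ 9.794e-01 -0.000e+00 -2.019e-01  5.735e-01]
 [ 2.019e-01 -3.000e-04  9.794e-01  9.190e-02]
 [-1.000e-04 -1.000e+00 -3.000e-04  2.216e-01]
 [ 0.000e+00  0.000e+00  0.000e+00  1.000e+00]]
[-0.3  2.3  1.6]
```

View pics/w11d.png

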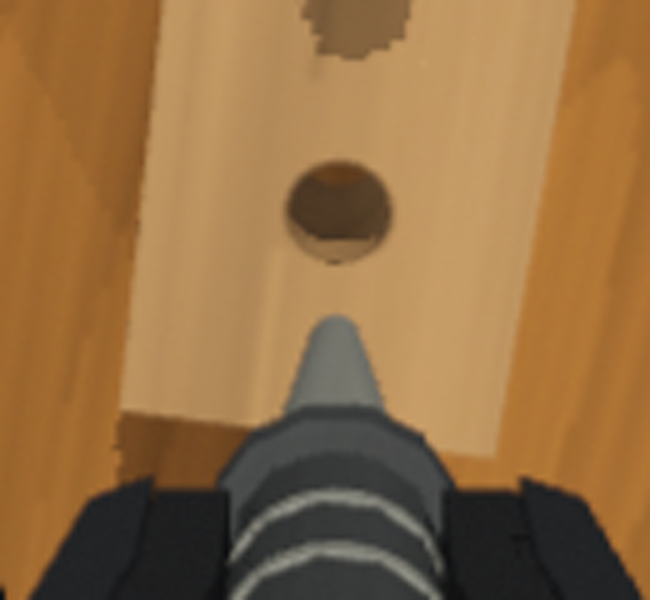

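```bash
python3 -m inch '[[-0.3,8,0.8,0,0,0],[0,12,0.8,0,0,0],[0,12,0,0,0,0],[0,12,0,0,0,0],[0,12,0,0,0,0],[0,0,0,0,0,0],[0,0,0,0,0,0],[0,0,0,0,0,0]]'
python3 - <<'E'
from h import *
d=wrist("w12");T=toolT();print(T.round(4))
im=d["img"][:,:,::-1]
cv2.imwrite("pics/w12d.png",cv2.resize(im[130:250,190:320],None,fx=5,fy=5,interpolation=cv2.INTER_CUBIC))
E
```

```text
clock: 20.72
tool_pos: [0.5733, 0.0946, 0.1658]
eef_rot: [-0.703, -0.073, 0.072, 0.703]
contact_force: [0.7, 0.7, -2.0]
opening: 0.237
[[ 9.791e-01  1.300e-03 -2.035e-01  5.735e-01]
 [ 2.035e-01  3.000e-04  9.791e-01  9.470e-02]
 [ 1.400e-03 -1.000e+00  1.000e-04  1.661e-01]
 [ 0.000e+00  0.000e+00  0.000e+00  1.000e+00]]
```

View pics/w12d.png

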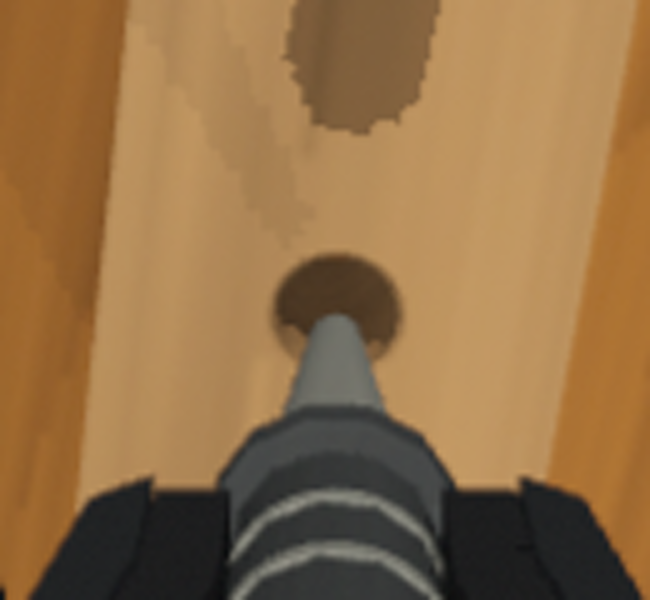

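```bash
python3 -m inch '[[0,6,-0.8,0,0,0],[0,9,0,0,0,0],[0,9,0,0,0,0],[0,9,0,0,0,0],[0,9,0,0,0,0],[0,9,0,0,0,0],[0,9,0,0,0,0],[0,6,0,0,0,0],[0,3,0,0,0,0],[0,2,0,0,0,0],[0,0,0,0,0,0],[0,0,0,0,0,0]]'
python3 -m inch '[[0,1,0,0,0,0],[0,1,0,0,0,0],[0,0.6,0,0,0,0],[0,0,0,0,0,0],[0,0,0,0,0,0]]'
```

```text
clock: 21.77
tool_pos: [0.5734, 0.0938, 0.0947]
eef_rot: [-0.703, -0.073, 0.072, 0.703]
contact_force: [-0.3, -0.7, -2.9]
opening: 0.239
clock: 22.18
tool_pos: [0.5731, 0.0939, 0.092]
eef_rot: [-0.703, -0.072, 0.072, 0.703]
contact_force: [-0.4, -0.7, -1.2]
opening: 0.237
```

```bash
python3 -m inch '[[0,1,0,0,0,0],[0,1,0,0,0,0],[0,0.7,0,0,0,0],[0,0,0,0,0,0],[0,0,0,0,0,0]]'
python3 -m inch '[[0,0.6,0,0,0,0],[0,0.5,0,0,0,0],[0,0,0,0,0,0]]'
```

```text
clock: 22.6
tool_pos: [0.573, 0.0938, 0.0891]
eef_rot: [-0.703, -0.072, 0.072, 0.703]
contact_force: [0.5, -0.0, -2.6]
opening: 0.238
clock: 22.85
tool_pos: [0.5731, 0.0938, 0.0883]
eef_rot: [-0.703, -0.072, 0.072, 0.703]
contact_force: [-0.4, 0.4, -1.5]
opening: 0.24
```

Down at the seated height within a fraction of a millimetre; release and rise.

```bash
python3 -m inch '[[0,0.4,0,0,0,0],[0,0,0,0,0,0]]'
python3 -m inch '[[0,0,0,0,0,0],[0,0,0,0,0,0],[0,0,0,0,0,0],[0,0,0,0,0,0],[0,0,0,0,0,0],[0,-5,0,0,0,0],[0,-15,0,0,0,0],[0,-15,0,0,0,0],[0,-15,0,0,0,0],[0,-15,0,0,0,0],[0,0,0,0,0,0]]' 50
python3 -m inch '[[0,-15,0,0,0,0],[0,-10,0,0,0,0],[0,0,0,0,0,0],[0,0,0,0,0,0],[0,0,0,0,0,0],[0,0,0,0,0,0]]'
python3 - <<'E'
from h import *
d=wrist("w13");T=toolT();print(T.round(4))
im=d["img"][:,:,::-1]
cv2.imwrite("pics/w13d.png",cv2.resize(im[40:240,190:320],None,fx=3,fy=3,interpolation=cv2.INTER_CUBIC))
E
```

```text
clock: 23.02
tool_pos: [0.5731, 0.0939, 0.0882]
eef_rot: [-0.703, -0.072, 0.072, 0.703]
contact_force: [-2.1, -0.3, 3.4]
opening: 0.236
clock: 23.93
tool_pos: [0.575, 0.0941, 0.1556]
eef_rot: [-0.703, -0.074, 0.07, 0.704]
contact_force: [-0.4, 0.6, -0.6]
opening: 0.571
clock: 24.43
tool_pos: [0.5726, 0.0937, 0.1769]
eef_rot: [0.703, 0.072, -0.073, -0.703]
contact_force: [-1.0, -0.2, -0.2]
opening: 0.57
[[ 9.790e-01 -1.400e-03 -2.037e-01  5.726e-01]
 [ 2.037e-01 -2.000e-04  9.790e-01  9.380e-02]
 [-1.500e-03 -1.000e+00  1.000e-04  1.769e-01]
 [ 0.000e+00  0.000e+00  0.000e+00  1.000e+00]]
```

View pics/w13d.png

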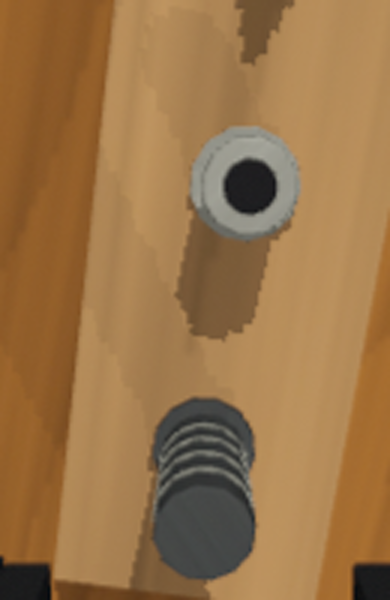

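```bash
python3 -m inch '[[2,0,10,0,0,0],[3.5,0,22,0,0,0],[3,0,20,0,0,0],[2,0,12,0,0,0],[1,0,4.4,0,0,0],[0,0,0,0,0,0],[0,0,0,0,0,0],[0,0,0,0,0,0],[0,0,0,0,0,0],[0,0,0,0,0,0]]'
python3 - <<'E'
from h import *
d=wrist("w14");T=toolT();print(T.round(4))
im=d["img"][:,:,::-1]
cv2.imwrite("pics/w14d.png",cv2.resize(im[130:250,190:320],None,fx=5,fy=5,interpolation=cv2.INTER_CUBIC))
E
```

```text
clock: 25.32
tool_pos: [0.5706, 0.1619, 0.1778]
eef_rot: [0.704, 0.072, -0.072, -0.703]
contact_force: [0.1, -0.0, 0.7]
opening: 0.571
[[ 9.793e-01  1.000e-04 -2.022e-01  5.706e-01]
 [ 2.022e-01 -3.000e-04  9.793e-01  1.622e-01]
 [ 0.000e+00 -1.000e+00 -3.000e-04  1.778e-01]
 [ 0.000e+00  0.000e+00  0.000e+00  1.000e+00]]
```

View pics/w14d.png

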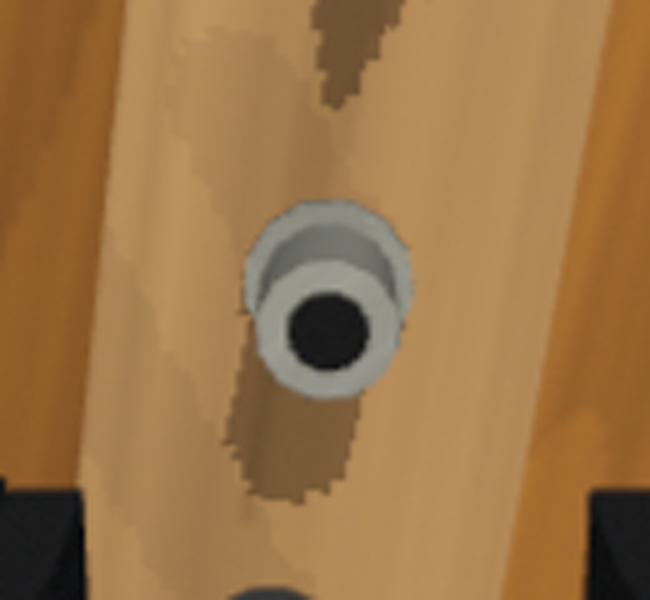

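```bash
python3 - <<'E'
from h import *
d=dict(np.load("w14.npz")); T0=d["T"]
p=ray(d,190+329/5-.5,130+330/5-.5,.1,T0); T=toolT(); print(p,T[:3,3],(T[:3,:3].T@(np.r_[p[:2],.0785]-T[:3,3])*1e3).round(1))
E
```

```text
[0.57006727 0.16334666 0.1       ] [0.57057386 0.1621758  0.17777631] [-0.3 99.3  1.3]
```

```bash
python3 -m inch '[[0,8,0.5,0,0,0],[0,14,0,0,0,0],[0,14,0,0,0,0],[0,14,0,0,0,0],[0,14,0,0,0,0],[0,12,0,0,0,0],[0,8,0,0,0,0],[0,5,0,0,0,0],[0,0,0,0,0,0],[0,0,0,0,0,0],[0,0,0,0,0,0]]'
python3 - <<'E'
from h import *
T=toolT();print(T.round(4));print((T[:3,:3].T@(np.r_[.57,.1633,.0785]-T[:3,3])*1e3).round(1))
E
```

```text
clock: 26.28
tool_pos: [0.5708, 0.1638, 0.0893]
eef_rot: [-0.703, -0.073, 0.072, 0.704]
contact_force: [0.2, -0.0, 0.9]
opening: 0.57
[[ 9.791e-01  1.200e-03 -2.035e-01  5.708e-01]
 [ 2.035e-01  4.000e-04  9.791e-01  1.638e-01]
 [ 1.300e-03 -1.000e+00  2.000e-04  8.930e-02]
 [ 0.000e+00  0.000e+00  0.000e+00  1.000e+00]]
[-0.9 10.8 -0.3]
```

```bash
python3 -m inch '[[-0.7,3,-0.3,0,0,0],[0,3,0,0,0,0],[0,2.5,0,0,0,0],[0,2,0,0,0,0],[0,0,0,0,0,0],[0,0,0,0,0,0],[0,0,0,0,0,0]]'
python3 - <<'E'
from h import *
d=wrist("w15");T=toolT();print(T[:3,3])
E
```

```text
clock: 26.87
tool_pos: [0.5697, 0.1632, 0.0782]
eef_rot: [-0.703, -0.072, 0.072, 0.703]
contact_force: [-0.7, -0.3, 0.7]
opening: 0.571
[0.56978847 0.16319924 0.07828382]
```

View pics/w15.png

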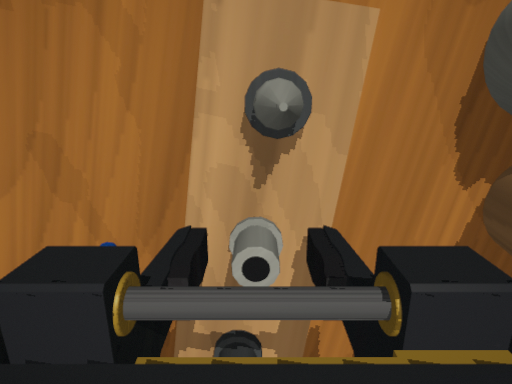

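```bash
python3 -m inch '[[0,0,0,0,0,0],[0,0,0,0,0,0],[0,0,0,0,0,0],[0,0,0,0,0,0],[0,0,0,0,0,0],[0,-2,0,0,0,0],[0,-5,0,0,0,0],[0,-10,0,0,0,0],[0,-15,0,0,0,0],[0,-15,0,0,0,0]]' 10 40
python3 -m inch '[[0,-15,0,0,0,0],[0,-15,0,0,0,0],[0,-15,0,0,0,0],[0,-15,0,0,0,0],[0,-15,0,0,0,0],[0,-10,0,0,0,0],[0,0,0,0,0,0],[0,0,0,0,0,0],[0,0,0,0,0,0],[0,0,0,0,0,0]]'
python3 - <<'E'
from h import *
d=wrist("w16");T=toolT();print(T.round(4));s=r.get_state();print(s["opening"]*88.1,s["contact_force"])
print((T[:3,:3].T@(np.r_[.5237,-.1838,.22]-T[:3,3])*1e3).round(1))
E
```

```text
clock: 27.75
tool_pos: [0.5695, 0.1631, 0.1262]
eef_rot: [0.703, 0.072, -0.072, -0.703]
contact_force: [0.4, -0.2, -0.4]
opening: 0.239
clock: 28.58
tool_pos: [0.569, 0.163, 0.2093]
eef_rot: [0.704, 0.072, -0.073, -0.703]
contact_force: [-0.1, -0.3, -1.5]
opening: 0.238
[[ 9.790e-01 -1.900e-03 -2.037e-01  5.691e-01]
 [ 2.037e-01 -6.000e-04  9.790e-01  1.630e-01]
 [-1.900e-03 -1.000e+00 -2.000e-04  2.092e-01]
 [ 0.000e+00  0.000e+00  0.000e+00  1.000e+00]]
20.929151113441623 [ 0.34309955 -1.08975583 -1.25062383]
[-115.1  -10.5 -330.3]
```

View pics/w16.png

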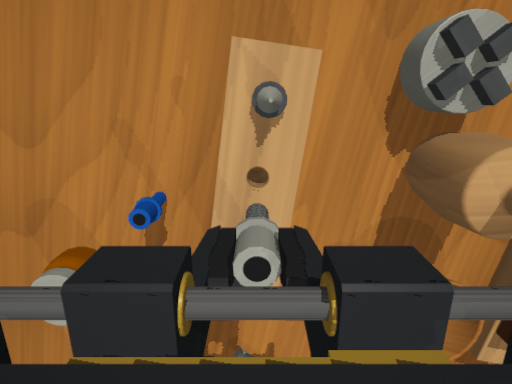

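```bash
python3 -m inch '[[-6,0,-15,0,0,0],[-12,0,-35,0,0,0],[-13,0,-38,0,0,0],[-13,0,-38,0,0,0],[-13,0,-38,0,0,0],[-13,0,-38,0,0,0],[-13,0,-38,0,0,0],[-13,0,-36,0,0,0],[-11,0,-31,0,0,0],[-6,0,-18,0,0,0],[-2,0,-5,0,0,0],[0,0,0,0,0,0]]'
python3 -m inch '[[0,0,0,0,0,0],[0,0,0,0,0,0],[0,0,0,0,0,0],[0,0,0,0,0,0],[0,0,0,0,0,0]]'
python3 - <<'E'
from h import *
d=wrist("w17");T=toolT();print(T.round(4))
im=d["img"][:,:,::-1]
cv2.imwrite("pics/w17d.png",cv2.resize(im[130:250,190:320],None,fx=5,fy=5,interpolation=cv2.INTER_CUBIC))
E
```

```text
clock: 29.63
tool_pos: [0.5235, -0.185, 0.2096]
eef_rot: [0.704, 0.071, -0.071, -0.703]
contact_force: [0.5, 0.9, -0.6]
opening: 0.239
clock: 30.05
tool_pos: [0.5246, -0.1821, 0.2102]
eef_rot: [-0.703, -0.073, 0.073, 0.703]
contact_force: [-0.0, 0.5, -0.3]
opening: 0.237
[[ 9.788e-01  1.000e-04 -2.049e-01  5.245e-01]
 [ 2.049e-01  3.000e-04  9.788e-01 -1.825e-01]
 [ 1.000e-04 -1.000e+00  3.000e-04  2.102e-01]
 [ 0.000e+00  0.000e+00  0.000e+00  1.000e+00]]
```

View pics/w17d.png

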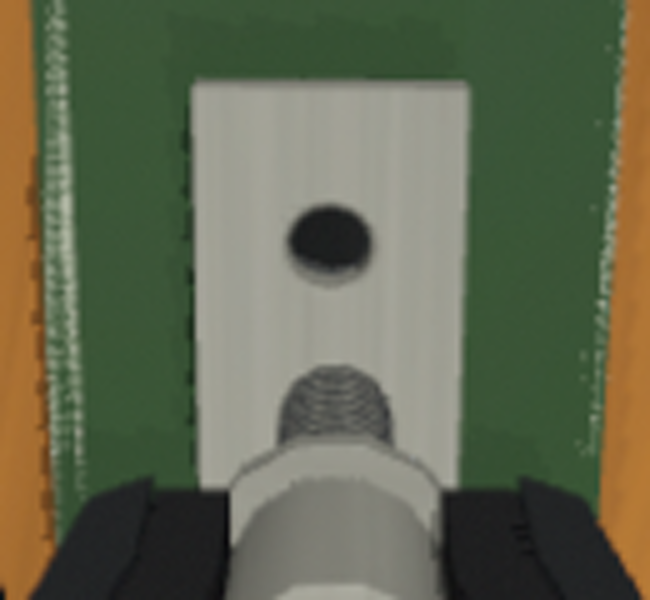

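```bash
python3 -m inch '[[-0.5,8,-0.5,0,0,0],[-0.5,14,-0.6,0,0,0],[0,14,0,0,0,0],[0,14,0,0,0,0],[0,12,0,0,0,0],[0,8,0,0,0,0],[0,4,0,0,0,0],[0,3,0,0,0,0],[0,0,0,0,0,0],[0,0,0,0,0,0],[0,0,0,0,0,0],[0,0,0,0,0,0]]'
python3 - <<'E'
from h import *
d=wrist("w18");T=toolT();print(T.round(4))
im=d["img"][:,:,::-1]
cv2.imwrite("pics/w18d.png",cv2.resize(im[150:230,210:300],None,fx=7,fy=7,interpolation=cv2.INTER_CUBIC))
E
```

```text
clock: 31.1
tool_pos: [0.5239, -0.1847, 0.1338]
eef_rot: [0.704, 0.073, -0.072, -0.703]
contact_force: [0.1, -0.4, -1.1]
opening: 0.238
[[ 9.790e-01  1.000e-03 -2.036e-01  5.239e-01]
 [ 2.036e-01 -2.000e-04  9.790e-01 -1.847e-01]
 [ 1.000e-03 -1.000e+00 -4.000e-04  1.337e-01]
 [ 0.000e+00  0.000e+00  0.000e+00  1.000e+00]]
```

View pics/w18d.png

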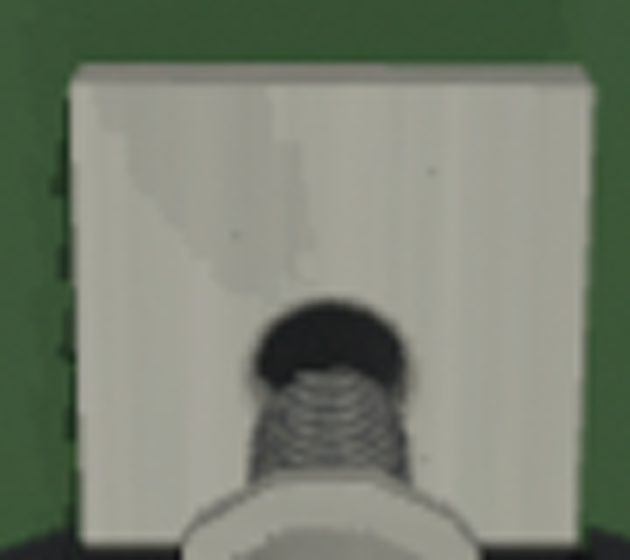

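```bash

python3 - <<'E'
from h import *
d=dict(np.load("w18.npz")); T=d["T"]
f=lambda u,v,z: ray(d,210+u/7-.5,150+v/7-.5,z,T)
tz=.1338-.0513
X=np.array([.979,.2036,0]);Z=np.array([-.2036,.979,0])
tip=f(331,368,tz)-.0048*Z
hl,hr,ht=f(254,375,.07),f(408,375,.07),f(331,299,.07)
h=(hl+hr)/2; h=h+Z*((ht-.008*Z-h)@Z)
print(tip,h,np.linalg.norm(hl-hr)); print("tip-hole mm x,z",(tip-h)@X*1e3,(tip-h)@Z*1e3)
E
```

```text
[ 0.52473174 -0.18381336  0.0825    ] [ 0.52479693 -0.1841454   0.07      ] 0.015268987102059215
tip-hole mm x,z 0.0037862859298678246 0.3383425697194418
```

```bash
python3 -m inch '[[0,2,0,0,0,0],[0,3,0,0,0,0],[0,3,0,0,0,0],[0,3,0,0,0,0],[0,3,0,0,0,0],[0,2,0,0,0,0],[0,1,0,0,0,0],[0,1,0,0,0,0],[0,0,0,0,0,0],[0,0,0,0,0,0]]'
python3 -m inch '[[0,1,0,0,0,0],[0,1,0,0,0,0],[0,1,0,0,0,0],[0,1,0,0,0,0],[0,1,0,0,0,0],[0,1,0,0,0,0],[0,0,0,0,0,0]]'
```

```text
clock: 31.98
tool_pos: [0.5236, -0.1846, 0.1152]
eef_rot: [-0.703, -0.072, 0.072, 0.703]
contact_force: [-0.6, -0.5, -1.8]
opening: 0.237
clock: 32.57
tool_pos: [0.5234, -0.1845, 0.109]
eef_rot: [-0.703, -0.072, 0.072, 0.703]
contact_force: [-0.0, -0.9, -1.4]
opening: 0.24
```

```bash
python3 -m inch '[[0,1,0,0,0,0],[0,1,0,0,0,0],[0,1,0,0,0,0],[0,1,0,0,0,0],[0,1,0,0,0,0],[0,1,0,0,0,0],[0,0,0,0,0,0]]'
python3 -m inch '[[0,1,0,0,0,0],[0,1,0,0,0,0],[0,1,0,0,0,0],[0,1,0,0,0,0],[0,1,0,0,0,0],[0,1,0,0,0,0],[0,0,0,0,0,0]]'
```

```text
clock: 33.15
tool_pos: [0.5234, -0.1846, 0.103]
eef_rot: [-0.703, -0.072, 0.072, 0.703]
contact_force: [0.4, -0.4, -0.6]
opening: 0.236
clock: 33.73
tool_pos: [0.5234, -0.1845, 0.097]
eef_rot: [-0.703, -0.072, 0.072, 0.703]
contact_force: [-0.0, -1.0, -0.7]
opening: 0.233
```

```bash
python3 -m inch '[[0,2,0,0,0,0],[0,2,0,0,0,0],[0,2,0,0,0,0],[0,2,0,0,0,0],[0,2,0,0,0,0],[0,2,0,0,0,0],[0,2,0,0,0,0],[0,0,0,0,0,0]]'
python3 -m inch '[[0,1,0,0,0,0],[0,1,0,0,0,0],[0,1,0,0,0,0],[0,1,0,0,0,0],[0,0.5,0,0,0,0],[0,0,0,0,0,0],[0,0,0,0,0,0]]'
```

```text
clock: 34.4
tool_pos: [0.5233, -0.1845, 0.0827]
eef_rot: [-0.703, -0.072, 0.073, 0.704]
contact_force: [-0.3, -0.1, -0.8]
opening: 0.238
clock: 34.98
tool_pos: [0.5235, -0.1846, 0.0787]
eef_rot: [-0.703, -0.072, 0.072, 0.703]
contact_force: [-0.4, 0.7, -1.3]
opening: 0.238
```

```bash
for i in 1 2 3; do python3 -m inch '[[0,0.5,0,0,0,0],[0,0.5,0,0,0,0],[0,0,0,0,0,0],[0,0,0,0,0,0]]'|grep -E "tool_pos|force"; done
```

```text
tool_pos: [0.5235, -0.1846, 0.0777]
contact_force: [-0.4, 0.3, -1.3]
tool_pos: [0.5235, -0.1846, 0.0766]
contact_force: [-0.1, 0.6, -1.2]
tool_pos: [0.5236, -0.1846, 0.0761]
contact_force: [0.1, 0.8, 4.8]
```

```bash
python3 -m inch '[[0,0.5,0,0,0,0],[0,0,0,0,0,0],[0,0,0,0,0,0]]'|grep -E "tool_pos|force"
python3 -m inch '[[0,0,0,0,0,0],[0,0,0,0,0,0],[0,0,0,0,0,0],[0,0,0,0,0,0],[0,0,0,0,0,0],[0,0,0,0,0,0],[0,-5,0,0,0,0],[0,-12,0,0,0,0],[0,-15,0,0,0,0],[0,-15,0,0,0,0],[0,-15,0,0,0,0],[0,-15,0,0,0,0]]' 50
python3 -m inch '[[0,-15,0,0,0,0],[0,-15,0,0,0,0],[0,0,0,0,0,0],[0,0,0,0,0,0],[0,0,0,0,0,0],[0,0,0,0,0,0],[0,0,0,0,0,0]]'
python3 - <<'E'
from h import *
d=wrist("w19");T=toolT();print(T[:3,3]); t=r.snapshot("top"); cv2.imwrite("pics/top19.png",t["img"][:,:,::-1])
M=d["T"]
for u,v in [(256,165),(244,165),(256,150),(256,190),(256,152)]:
    z=d["range_z"][v,u]; p=M@np.r_[np.linalg.inv(d["mtx"])@[u,v,1]*z,1]; print(u,v,p[:3].round(4))
im=d["img"][:,:,::-1]
cv2.imwrite("pics/w19d.png",cv2.resize(im[130:230,200:310],None,fx=6,fy=6,interpolation=cv2.INTER_CUBIC))
s=r.snapshot("scene");
cv2.imwrite("pics/s19.png",cv2.resize(s["img"][110:310,180:420,::-1],None,fx=3.3,fy=3,interpolation=cv2.INTER_CUBIC))
E
```

```text
tool_pos: [0.5236, -0.1846, 0.0761]
contact_force: [-1.9, 1.2, 9.6]
clock: 37.23
tool_pos: [0.5236, -0.1847, 0.154]
eef_rot: [0.704, 0.073, -0.072, -0.703]
contact_force: [0.4, 0.4, 1.2]
opening: 0.565
clock: 37.82
tool_pos: [0.5229, -0.1844, 0.1813]
eef_rot: [-0.703, -0.072, 0.073, 0.704]
contact_force: [-0.2, -0.1, -0.2]
opening: 0.566
[ 0.5230482  -0.18442096  0.18141108]
256 165 [ 0.5195 -0.1676  0.0694]
244 165 [ 0.5098 -0.1697  0.0693]
256 150 [ 0.517  -0.1556  0.0684]
256 190 [ 0.5223 -0.1804  0.0975]
256 152 [ 0.5173 -0.157   0.0697]
```

View pics/w19d.png

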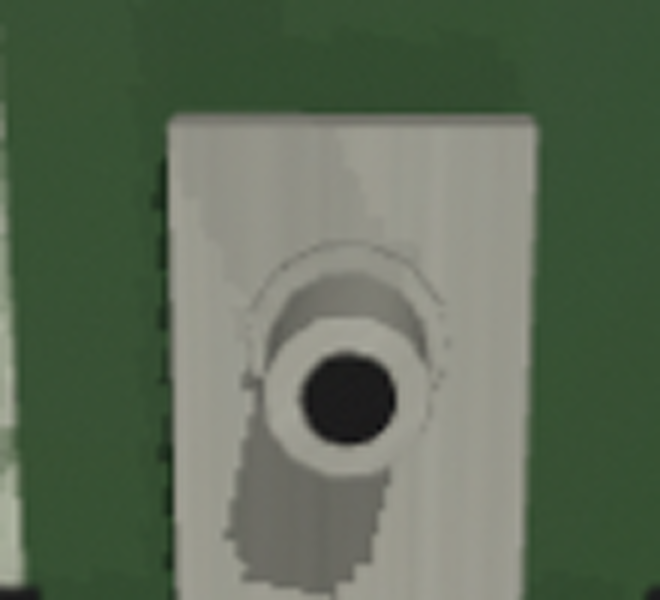

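View pics/s19.png

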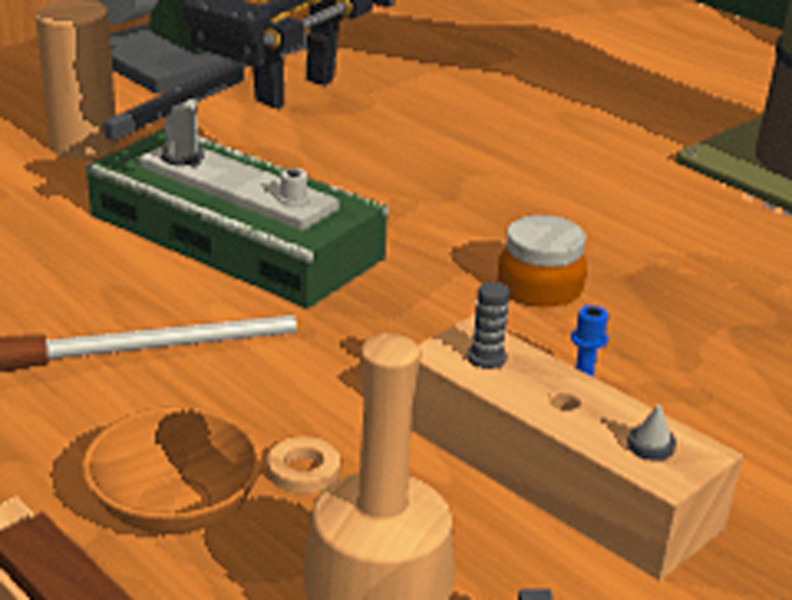

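View pics/top19.png

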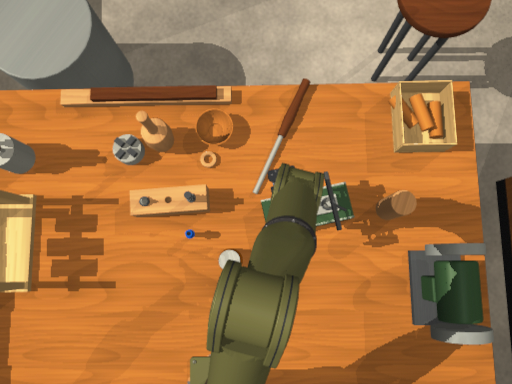

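```bash
python3 -c "
from plant import r
print(r.get_state()['qd']); print(r.finish_job())"
```

```text
[-0.00182608 -0.00502376  0.00029612 -0.00226168  0.00091096  0.00058489
 -0.00118478]
the job is handed in; nothing more can be done
None
```

The job is done and handed in at about 38 s: the foot's hole is lined up with the nut's, the drift is back in the rack and the bolt is fully home.

- **Finding the hole:** The wrist camera showed the nut's hole lying to the bed's +y. The drift confirmed it by dropping past the nut block there, with no more than a few newtons of contact.
- **Drifting it home:** I worked the drift down in small steps. The wrist force read at most about 9 N on the way down and 17 N when the collar seated. The collar's top then measured 6 mm above the foot, which matches its thickness. After I withdrew the drift, no nut ledge showed in the hole.
- **Drift back:** It stands upright in its original rack hole.
- **Bolt:** It slid in with almost no push. The vertical force rose to about 10 N only once the flange seated, after which it went no lower. The bolt's top reads 97.5 mm (98 mm expected), and the flange looks flat on the foot.
- **Finish:** The gripper is open and clear of everything. In the last pictures the other things look unmoved, though the arm hid part of the bed in the top view.

No check failed. Two readings were off by a little: the drift slid about 1 mm in the grip while being pushed down, and the wrist camera read about 1 to 1.5 mm off the tool axis. I allowed for the camera by lining up each tip with its hole in the same picture.

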